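# Pile the insulating plates and hold the sprung keeper rod at its mark

## Robot

A 6-joint arm with a two-finger parallel gripper is mounted at the origin on the work surface. World frame = base frame: x ahead of the robot, y to its left, z up, the work surface at z = 0. Lengths are in m, angles in rad, forces in N, time in s.
With the tool pointing down it reaches from about 0.325 to 0.925 m from the base axis. Payload 3.1 kg.
Tool frame: the origin (TCP) lies between the finger pads, 19 mm behind the fingertips; this is the grasp point; z points along the fingers, y is the line along which they close (so a half turn about z gives the same grasp; the last joint's range is limited). The gripper opens to 85 mm and grips with 20 to 120 N. Pads are 22 mm wide; open, the fingers measure 114 mm over their backs; the gripper's body (76 mm by 85 mm) begins 54 mm behind the grasp point. The pads swing forward as they close: fully open they stand 13 mm farther back than shut.
Start: joints at [-0.112, 0.217, 1.613, -0, 1.311, -0.112], TCP at [0.625, 0, 0.25] pointing down, gripper open.
Joint ranges: [-2.75, 2.75], [-0.78, 2.1], [0.31, 2.55], [-1.13, 4.27], [0.13, 2.63], [-2.58, 2.58]. Speed limits (rad/s): [2.79, 2.79, 3.14, 3.14, 3.14, 3.14].

## Interface

Orientations are given as a rotation vector (axis times angle).
In Python, from rig import env gives the robot as it stands.
- The arm moves only by the tool apply_moves, never from a script. Its argument "commands" is a list that holds one entry, the list of rows, each a list of 6 numbers: the shift along the tool's x, y, z in mm, then the turn, a rotation vector about the tool's x, y, z in degrees. In form: [[[tx, ty, tz, ax, ay, az], ...]]. A call has exactly 8 rows; each row shifts and turns the commanded pose from where the row before left it, along the tool's axes as they then stand; what a row does not reach is not made up. A row lasts 1/10 s, in which the tool goes at most 50 mm and 8.59 degrees, less where a joint would pass 70% of its speed; a pose out of reach is approached as far as the arm can. A call with a gripper value outside its range is refused whole. "gripper" is the finger opening in mm, from 0 to 85.4, set as the call begins (left out, the last holds). The fingers move at their own pace and stop on an object; "squeeze" is the grip in N (left out, the last holds). Time passes only in rows, so rows that do not move let the fingers close, or fill a call up. It gives the time, the measured TCP pose, the force, the opening and the grip force at its end, in the units of the state.
- env.state(): the state, without advancing time (a new reading comes with each control period).
- env.read_camera(name): name is "scene" or "side" or "wrist"; returns the picture (384x512x3 uint8, red, green, blue); there is no depth.
- env.camera_model(name): a dict with "fx", "fy", "cx", "cy" (pixels), "rvec" (rotation vector, rad) and "tvec" (3), from world to camera coordinates, as OpenCV has them. Camera axes: x right, y down, z forward; pixel columns grow to the right and rows downward; lengths in m; the calibration is good to about 2 mm. A picture is of the moment at which its call begins: read the wrist's pose just before it. camera_model takes no time and is no camera call; for the wrist camera it gives the pose at the moment of the call.
- env.finish_job(): hands the job in; it is judged then, once.
The state is a dict: "clock": time; "joint_positions": joint angles; "dq": joint speeds; "effort": joint torques, N m; "tcp_pos": TCP position; "eef_rot": TCP orientation; "force": force on the tool from outside, world axes, zero at the start; "ft_torque": the same for the moment, N m; "width": finger opening in m; "gripper_force": force on a finger pad.
Only numpy, scipy, OpenCV 4.12 (cv2) and the standard library are available. Lean on these libraries where they do the work, as an engineer would, in place of code of your own. Each camera call takes 0.05 s, during which the arm holds its last target. There are 200 camera calls.

## Task

Stack the two loose insulating plates flat and squarely, edges flush, on the plate that already lies on the bed of the packing fixture, and let go of them. Then grip the keeper rod's knob and pull the rod out over the pile, against its spring, until the steel flag on the rod lines up with the length pointer on the channel; finish holding it there by the knob, without letting go. Leave the pointer where it is set and do not disturb the screwdriver, jar and relay.

Things in the scene. Friction and masses are not known exactly. Their poses are not given: they have to be found in the camera images.
- fixture: Fixed steel base 100 mm wide (x), from y -75 to +345 mm, 6 mm thick. Origin on the table under the bed centre. Bed: rubber pad 100 x 130 mm (x, y), top 10 mm up. An open-topped channel along own y, 36 mm wide, y +125 to +335 mm, walls 80 mm and end blocks 84 mm high, carries the keeper rod, which comes out at the y = 125 mm end over the bed when pulled (own -y).
- bed (a point): Centre of the bed's top face, 10 mm above the table.
- base_plate: Brown phenolic plate lying loose on the bed, centred, square with the fixture (long side along the rod): the bottom of the pile; 60 x 100 x 12 mm (own x by own y by own z), 0.13 kg, four small dark screw holes near the corners (look only). Origin: centre of its underside.
- plate_1: Loose brown phenolic plate lying on the table on the fixture's -y side, clear of it; 60 x 100 x 12 mm (own x by own y by own z), 0.13 kg, four small dark screw holes near the corners (look only). Origin: centre of its underside. Either plate may go on first.
- plate_2: Second, identical loose brown phenolic plate lying on the table; 60 x 100 x 12 mm (own x by own y by own z), 0.13 kg, four small dark screw holes near the corners (look only). Origin: centre of its underside.
- rod: Sprung keeper rod. Origin: centre of the underside of its black upright round knob (22 mm in diameter, 58 to 108 mm above the table), at fixture y = +85 mm when home (the start), 29 mm clear of the channel. 12 mm bar, 70 mm up. Slides only along fixture y, stop at 130 mm; spring pulls it home with 3 N + 60 N/m x pull-out. Axes as the fixture's. The pile (top 46 mm) passes below it.
- index (a point): Top centre of the steel flag on the rod, a 4 mm thin upright plate 20 mm wide that rises 20 mm above the channel's walls (top 100 mm above the table); it moves with the rod, at fixture y = 300 mm when home.
- mark_line (a point): Where index must come: the length pointer's line, taken to the channel's middle plane, 100 mm above the table. The pointer is a 4 mm thin upright steel fin on a dark carriage clamped stiffly to the channel's +x wall, set 65 to 110 mm from the home flag towards fixture -y. Axes parallel to the fixture's.
- screwdriver: Bystander: screwdriver with black handle lying beyond the work; leave alone.
- screw_jar: Bystander: small closed jar, 56 mm in diameter, 70 mm tall; origin at the centre of its underside; leave alone.
- relay: Bystander: white and black relay block, 47 x 78 x 70 mm; origin at the centre of its underside; leave alone.
Not all that is in view belongs to the job. What is shaped like the plate_2 but green or purple is not meant.

How it is judged:
By the outcome, as a careful person would: the job done as asked, in the order asked, and still so for the second after the job is handed in, while the arm keeps its last pose, push and grip.
It also fails if it takes over 72 s, if anything falls off the work surface, if the arm or the gripper's body presses on something with over 40 N, if the wrist force passes 120 N, or if a joint passes its speed limit or range.

## Working session

There is one attempt and no reset: what is moved stays moved. The work goes in short steps, Python scripts to look and compute and a tool call to move; the robot and the scene stay as the last step left them, time stands still between calls to the robot, and variables do not carry over. Pictures are saved under pics/ and viewed, at most 11 in all, crops included, and the job is handed in when it is done.

Besides the shell and the picture viewer there is one more tool, called after "Emit:" in YAML: its name, and indented under it one key for each argument. apply_moves: Moves the arm, as the interface text tells. Its arguments: {"type":"object","properties":{"commands":{"type":"array","items":{"type":"array","items":{"type":"array","items":{"type":"number"}}}},"gripper":{"type":"number"},"squeeze":{"type":"number"}},"required":["commands"]}

```bash
mkdir -p pics; ls; python3 - <<'E'
from rig import env
import cv2,numpy as np
s=env.state();print(s)
ims=[]
for n in("scene","side"):
    im=env.read_camera(n);cv2.imwrite(f"pics/{n}0.png",im[:,:,::-1]);m=env.camera_model(n);print(n,m)
    R=cv2.Rodrigues(np.array(m['rvec']))[0];print(-R.T@np.array(m['tvec']))
print(env.camera_model("wrist"))
im=env.read_camera("wrist");cv2.imwrite("pics/wrist0.png",im[:,:,::-1])
E
```

```text
pics
{'clock': 0.0, 'joint_positions': array([-1.12222243e-01,  2.17778325e-01,  1.61493379e+00,  3.81854670e-05,
        1.31129356e+00, -1.12214750e-01]), 'dq': array([-1.70437346e-06,  1.34228194e-03, -1.21294262e-03,  2.77372834e-03,
        3.45919693e-04, -1.29744224e-05]), 'effort': array([-2.90135131e-04, -3.96841800e+01, -3.03850436e+01, -2.80225659e-04,
        9.87685227e-03,  9.68610237e-06]), 'tcp_pos': array([6.24230135e-01, 1.05652413e-04, 2.48653406e-01]), 'eef_rot': array([-2.22010981, -2.22007133,  0.00231648]), 'force': array([-0.08601136,  0.35670736, -0.97025058]), 'ft_torque': array([ 0.00203029,  0.00179966, -0.00955058]), 'gripper_force': 0.0, 'width': 0.08506453653926688}
scene {'fx': 350.5215163931979, 'fy': 350.5215163931979, 'cx': 250.7171265733441, 'cy': 188.97870883185882, 'rvec': array([ 0.6401977 ,  2.81940273, -0.84596164]), 'tvec': array([ 0.55326028, -0.17233002,  1.18351589])}
[0.84430613 0.47770843 0.89187792]
side {'fx': 367.6275080325012, 'fy': 367.6275080325012, 'cx': 250.48485541172624, 'cy': 183.47054871331656, 'rvec': array([ 0.23568368, -2.77329527,  1.34664362]), 'tvec': array([0.597274  , 0.14148718, 1.02860039])}
[0.49184527 0.80757971 0.73530733]
{'fx': 326.4887743473724, 'fy': 326.4887743473724, 'cx': 262.9441520245425, 'cy': 191.48446907552727, 'rvec': array([-2.83543239e+00,  1.19686523e-03,  5.28197033e-03]), 'tvec': array([-0.62274061, -0.03859262,  0.38215875])}
```

```bash
python3 - <<'E'
import cv2,numpy as np
a=[cv2.imread(f"pics/{n}0.png") for n in("scene","side","wrist")]
cv2.imwrite("pics/a.png",cv2.resize(a[0],(800,600)));cv2.imwrite("pics/b.png",cv2.resize(a[1],(800,600)))
E
```

```text
(no output)
```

View pics/a.png

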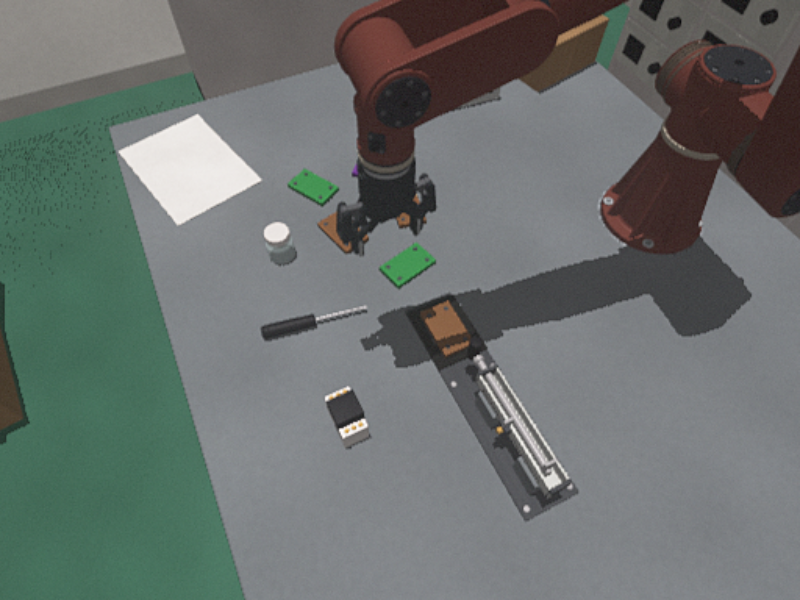

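View pics/b.png

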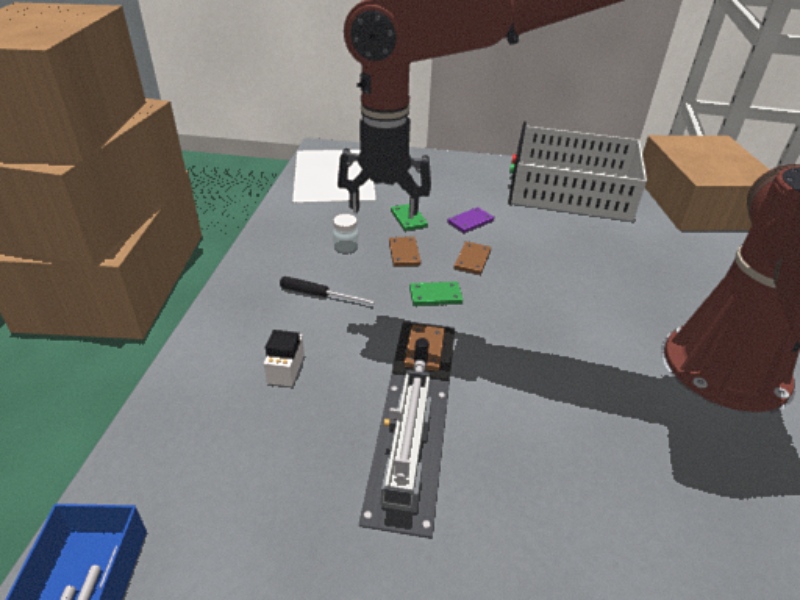

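The scene picture shows the brown candidates: two loose plates at (343,230) and (410,215), partly hidden by the gripper, and the base plate at (447,325). The green lookalikes are at (313,186) and (407,264).

In the side picture:
- **Loose plates:** (405,250) and (472,257), both brown, so these are the ones I want.
- **Base plate:** (427,345), with the knob at (421,350).
- **Decoys:** green at (436,292) and (408,216), purple at (471,219), plus cardboard boxes further back.
- **Fixture and pointer:** the rod channel runs towards the side camera. The pointer is near (388,421), with an orange dot.

Next I'll measure the brown blobs.

```bash
cat > h.py <<'E'
import numpy as np,cv2
from scipy.optimize import least_squares
from scipy.spatial import ConvexHull
def mod(env,n):
    m=env.camera_model(n);return dict(K=np.array([[m['fx'],0,m['cx']],[0,m['fy'],m['cy']],[0,0,1]]),R=cv2.Rodrigues(np.array(m['rvec']))[0],t=np.array(m['tvec']))
def proj(m,P):
    q=(np.atleast_2d(P)@m['R'].T+m['t'])@m['K'].T;return q[:,:2]/q[:,2:]
def ray(m,uv):
    return -m['R'].T@m['t'],m['R'].T@np.linalg.solve(m['K'],np.array([uv[0],uv[1],1.]))
def onz(m,uv,z):
    c,d=ray(m,uv);return c+d*(z-c[2])/d[2]
def tri(obs):
    A=np.zeros((3,3));b=np.zeros(3)
    for m,uv in obs:
        c,d=ray(m,uv);d/=np.linalg.norm(d);M=np.eye(3)-np.outer(d,d);A+=M;b+=M@c
    return np.linalg.solve(A,b)
def brown(im):
    h=cv2.cvtColor(im,cv2.COLOR_RGB2HSV);return cv2.inRange(h,(5,100,50),(18,255,255))
def blobs(im,amin=150):
    n,l,s,c=cv2.connectedComponentsWithStats(brown(im));return [(c[i].round(1),s[i]) for i in range(1,n) if s[i][4]>amin],l
E
python3 - <<'E'
from h import *
from rig import env
for n in("scene","side","wrist"):
    im=cv2.imread(f"pics/{n}0.png")[:,:,::-1].copy();m=mod(env,n)
    for c,s in blobs(im)[0]: print(n,c,s,onz(m,c,0.012).round(3))
w=cv2.imread("pics/wrist0.png");cv2.imwrite("pics/c.png",w)
E
```

```text
scene [371.9  20.6] [355   9  34  29 304] [-0.275 -0.617  0.012]
scene [213.4 148.2] [204 136  21  26 159] [ 0.633 -0.241  0.012]
scene [285.5 208.8] [272 192  29  36 482] [0.531 0.06  0.012]
side [289.6  16.7] [265   0  51  33 502] [ 0.652 -2.154  0.012]
side [ 51.9 110. ] [    0     2   129   215 14769] [ 1.508 -0.432  0.012]
side [450.7 112.7] [ 412   87   81   61 2945] [-0.149 -0.745  0.012]
side [258.5 160.6] [249 152  20  18 291] [ 0.614 -0.23   0.012]
side [302.1 164.7] [291 155  23  20 299] [ 0.464 -0.234  0.012]
side [487.2 222.8] [464 201  40  46 329] [-0.072 -0.046  0.012]
side [272.3 220.6] [258 208  27  29 426] [0.534 0.056 0.012]
wrist [178.3  97.4] [ 144   48   67  101 5833] [0.533 0.068 0.012]
wrist [256.8 330.3] [ 227  299   60   61 2381] [ 0.614 -0.233  0.012]
wrist [161.7 329.4] [149 305  23  51 627] [ 0.487 -0.231  0.012]
```

View pics/wrist0.png

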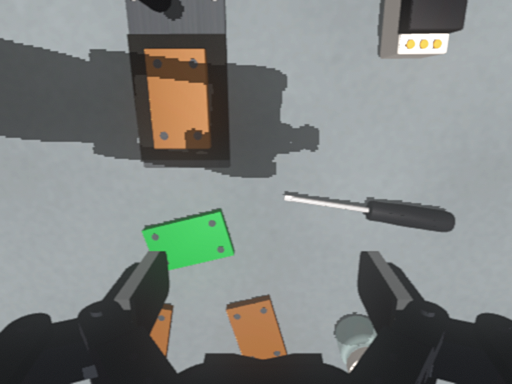

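The wrist view shows the base plate centred at (178,97) with the fixture nearly square to the image, and the knob at (165,5). The two loose brown plates are at (257,330) and (162,329), partly cut off by the gripper. I'll move back to see both plates whole.

Emit:
apply_moves:
  commands:
    - [[-35,-10,0,0,0,0],[-35,-10,0,0,0,0],[-35,-10,0,0,0,0],[-35,-10,0,0,0,0],[-35,-10,0,0,0,0],[-30,-10,0,0,0,0],[0,-10,0,0,0,0],[0,0,0,0,0,0]]

```text
clock: 0.95
tcp_pos: [0.5537, -0.2052, 0.2494]
eef_rot: [-2.222, -2.218, 0.0]
force: [-1.0, 0.5, -0.2]
width: 0.0853
gripper_force: 0.0
```

```bash
python3 - <<'E'
from h import *
from rig import env
s=env.state();print(s['tcp_pos'],s['eef_rot'],s['clock']);m=mod(env,"wrist");print(-m['R'].T@m['t'],m['R'])
im=env.read_camera("wrist");cv2.imwrite("pics/w1.png",im[:,:,::-1])
for c,st in blobs(im)[0]: print(c,st,onz(m,c,0.012).round(3))
E
```

```text
[ 0.55369258 -0.20517445  0.24938372] [-2.22230243e+00 -2.21777227e+00  2.38057651e-04] 0.95
[ 0.55364745 -0.127894    0.37453621] [[ 0.99999015 -0.00344974 -0.00279442]
 [-0.00245091 -0.95380522  0.3004157 ]
 [-0.00370169 -0.30040589 -0.95380428]]
[316.4 186.4] [ 283  141   67   92 4031] [ 0.614 -0.236  0.012]
[187.3 189.8] [ 158  146   61   89 4032] [ 0.464 -0.24   0.012]
```

View pics/w1.png

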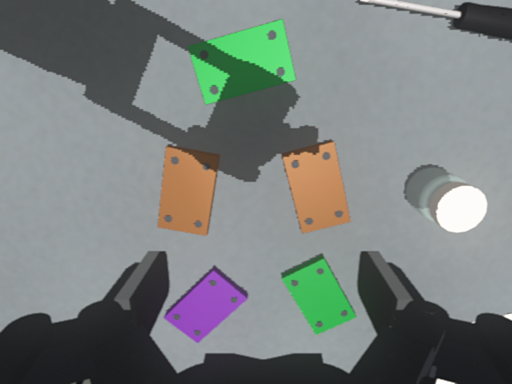

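The wrist view shows the two loose brown plates at (188,190) and (317,187). The decoys are green at (243,62) and (318,295) and purple at (207,303), so the brown choice is confirmed. Next I'll fit the box silhouettes for pose, including height from several views.

```bash
cat >> h.py <<'E'
def box(x,y,yaw,zt):
    c,s=np.cos(yaw),np.sin(yaw)
    return np.array([[x+c*a-s*b,y+s*a+c*b,z] for a in(-.03,.03) for b in(-.05,.05) for z in(zt-.012,zt)])
def contour(im,c):
    n,l=cv2.connectedComponents(cv2.morphologyEx(brown(im),cv2.MORPH_CLOSE,np.ones((3,3),np.uint8)))
    k=l[int(c[1]),int(c[0])]; 
    g=cv2.resize((l==k).astype(np.uint8)*255,None,fx=8,fy=8,interpolation=cv2.INTER_LINEAR)
    q=max(cv2.findContours((g>127).astype(np.uint8),cv2.RETR_EXTERNAL,cv2.CHAIN_APPROX_NONE)[0],key=cv2.contourArea)
    q=cv2.convexHull(q).reshape(-1,2);L=np.vstack([q,q[:1]]).astype(float)
    d=np.r_[0,np.cumsum(np.hypot(*np.diff(L,axis=0).T))];u=np.linspace(0,d[-1],120,endpoint=False)
    return np.c_[np.interp(u,d,L[:,0]),np.interp(u,d,L[:,1])]/8-.44
def fit(obs,x0,zt=None):
    def r(p):
        z=p[3] if zt is None else zt;o=[]
        for m,q in obs:
            H=cv2.convexHull(proj(m,box(p[0],p[1],p[2],z)).astype(np.float32))
            o+=[cv2.pointPolygonTest(H,(float(a),float(b)),True) for a,b in q]
        return np.array(o)
    s=least_squares(r,x0 if zt is None else x0[:3],loss='soft_l1',f_scale=.5,diff_step=1e-3,x_scale=[.01,.01,.05,.01][:4 if zt is None else 3])
    return s.x,np.sqrt(np.mean(s.fun**2)),[r(s.x)[i*120:(i+1)*120].mean().round(2) for i in range(len(obs))]
E
python3 - <<'E'
from h import *
from rig import env
W=mod(env,"wrist");S=mod(env,"side")
w=cv2.imread("pics/w1.png")[:,:,::-1].copy();si=cv2.imread("pics/side0.png")[:,:,::-1].copy()
for nm,cw,cs,x0 in(("far",(316,186),(258,160),[.614,-.236,.2,.012]),("near",(187,190),(302,164),[.464,-.24,-.1,.012])):
    a=(W,contour(w,cw));b=(S,contour(si,cs))
    print(nm,[fit([a],x0,.012)],fit([a,b],x0),fit([b],x0,.012))
for uv in((227,135.7),(264.3,139.5)):
    c,d=ray(S,uv);print("tip",c+d*(-c[1])/d[1])
E
```

```text
far [(array([ 0.61600102, -0.23918045,  0.26173457]), np.float64(0.3172870695216003), [np.float64(0.09)])] (array([ 0.6159574 , -0.23920811,  0.26150383,  0.01212119]), np.float64(0.4604318130253507), [np.float64(0.1), np.float64(0.4)]) (array([ 0.61620667, -0.24192522,  0.25921163]), np.float64(0.5120085573155124), [np.float64(0.38)])
near [(array([ 0.46403773, -0.24324256, -0.19246007]), np.float64(0.3561428386332936), [np.float64(0.31)])] (array([ 0.46399376, -0.2434135 , -0.1911684 ,  0.01176711]), np.float64(0.41735423024956086), [np.float64(0.29), np.float64(0.33)]) (array([ 0.46380018, -0.24577682, -0.17819542]), np.float64(0.3698339079505659), [np.float64(0.31)])
tip [0.67212314 0.         0.23986116]
tip [ 5.74435472e-01 -1.11022302e-16  2.39950580e-01]
```

```bash
python3 - <<'E'
import h
from h import *
from rig import env
W=mod(env,"wrist");S=mod(env,"side")
w=cv2.imread("pics/w1.png")[:,:,::-1].copy()
hsv=cv2.cvtColor(w,cv2.COLOR_RGB2HSV);print(hsv[141:152,168].tolist(),hsv[136:147,333].tolist())
ob=h.box
h.box=lambda *a:ob(*a)[1::2]
for nm,cw,x0 in(("far",(316,186),[.614,-.236,.2,.012]),("near",(187,190),[.464,-.24,-.1,.012])):
    print(nm,fit([(W,contour(w,cw))],x0,.012))
E
```

```text
[[95, 10, 149], [94, 11, 163], [99, 12, 153], [100, 7, 105], [10, 38, 81], [12, 116, 101], [13, 142, 163], [13, 137, 188], [13, 135, 189], [13, 135, 187], [13, 136, 186]] [[102, 8, 154], [102, 8, 154], [100, 10, 156], [95, 10, 154], [90, 4, 136], [12, 62, 135], [13, 116, 189], [13, 125, 206], [14, 126, 206], [14, 128, 205], [14, 129, 205]]
far (array([ 0.61559711, -0.23775332,  0.2631942 ]), np.float64(0.42973079964195376), [np.float64(-0.28)])
near (array([ 0.46489451, -0.24170434, -0.19131971]), np.float64(0.4923683249962463), [np.float64(-0.38)])
```

Emit:
apply_moves:
  commands:
    - [[-10,-20,20,0,0,0],[-10,-20,35,0,0,0],[-9,-25,35,0,0,0],[-8,-25,35,0,0,0],[0,0,35,0,0,5.5],[0,0,25,0,0,5.5],[0,0,5,0,0,0],[0,0,0,0,0,0]]

```text
clock: 1.8
tcp_pos: [0.465, -0.2407, 0.0593]
eef_rot: [-2.419, -2.001, 0.0]
force: [0.7, -0.8, 0.3]
width: 0.0854
gripper_force: 0.0
```

```bash
python3 - <<'E'
from h import *
from rig import env
print(env.state()['tcp_pos'],env.state()['eef_rot'])
rv,t=np.array([-2.83543239,1.19686523e-03,5.28197033e-03]),np.array([-0.62274061,-0.03859262,0.38215875])
W=mod(env,"wrist");W['R']=cv2.Rodrigues(rv)[0];W['t']=t
S=mod(env,"side");C=mod(env,"scene")
w=cv2.imread("pics/wrist0.png")[:,:,::-1].copy()
print(-W['R'].T@t)
print(fit([(W,contour(w,(178,97)))],[.533,.068,.05,.022],.022))
print(fit([(W,contour(w,(178,97)))],[.533,.068,.05,.022]))
# now: near plate edge visible in wrist?
im=env.read_camera("wrist");cv2.imwrite("pics/w2.png",im[:,:,::-1])
print(blobs(im)[0])
E
```

```text
[ 0.4650451  -0.24070369  0.05934226] [-2.41911311e+00 -2.00128358e+00  4.39018650e-04]
[0.62416533 0.07751867 0.37383026]
(array([ 0.53407135,  0.06590566, -0.00300319]), np.float64(0.6979370641919467), [np.float64(-0.62)])
(array([ 0.53534097,  0.06587815, -0.00372639,  0.02680139]), np.float64(0.41646123939454743), [np.float64(-0.12)])
[(array([490.5, 174.1]), array([ 456,   90,   56,  183, 6589], dtype=int32)), (array([263.1, 224.5]), array([  208,   146,   111,   162, 15937], dtype=int32))]
```

View pics/w2.png

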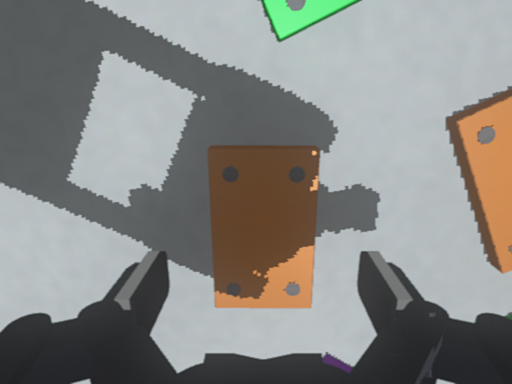

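```bash
python3 - <<'E'
from h import *
from rig import env
W=mod(env,"wrist");s=env.state();print(s['tcp_pos'])
w=cv2.imread("pics/w2.png")[:,:,::-1].copy()
q=contour(w,(263,225))
print(fit([(W,q)],[.464,-.2425,-.19,.012],.012),fit([(W,q)],[.464,-.2425,-.19,.012]))
E
```

```text
[ 0.46606511 -0.24157788  0.0606736 ]
(array([ 0.46471701, -0.24539821, -0.19250284]), np.float64(0.35466565445249015), [np.float64(-0.24)]) (array([ 0.46478024, -0.24518375, -0.19312271,  0.01260857]), np.float64(0.27313567627375523), [np.float64(-0.03)])
```

The close crop shows the near brown plate centred at (263,225) between the open fingers, with its far edge at row 147. The fitted top is 12.6 mm up, as it should be. I'll shift 3 mm, go down and grip.

Emit:
apply_moves:
  commands:
    - [[-3,0,0,0,0,0],[0,0,15,0,0,0],[0,0,15,0,0,0],[0,0,10,0,0,0],[0,0,4,0,0,0],[0,0,0,0,0,0],[0,0,0,0,0,0],[0,0,0,0,0,0]]

```text
clock: 2.65
tcp_pos: [0.4649, -0.2452, 0.0164]
eef_rot: [2.423, 1.998, 0.0]
force: [-0.7, -0.3, 0.2]
width: 0.0855
gripper_force: 0.0
```

Emit:
apply_moves:
  commands:
    - [[0,0,0,0,0,0],[0,0,0,0,0,0],[0,0,0,0,0,0],[0,0,0,0,0,0],[0,0,0,0,0,0],[0,0,0,0,0,0],[0,0,0,0,0,0],[0,0,0,0,0,0]]
  gripper: 50
  squeeze: 40

```text
clock: 3.45
tcp_pos: [0.4651, -0.2454, 0.0168]
eef_rot: [2.423, 1.998, 0.001]
force: [-0.0, -0.1, 6.6]
width: 0.0586
gripper_force: 44.6
```

Emit:
apply_moves:
  commands:
    - [[0,0,-15,0,0,0],[0,0,-35,0,0,0],[0,0,-30,0,0,-5.5],[0,0,-30,0,0,-5.5],[35,15,-34,0,0,0],[45,18,0,0,0,0],[45,18,0,0,0,0],[45,19,0,0,0,0]]

```text
clock: 4.25
tcp_pos: [0.5338, -0.074, 0.1598]
eef_rot: [-2.222, -2.22, 0.0]
force: [0.7, -0.7, -1.5]
width: 0.0587
gripper_force: 44.0
```

Emit:
apply_moves:
  commands:
    - [[0,0,0,0,0,0],[0,0,0,0,0,0],[0,0,0,0,0,0],[0,0,0,0,0,0],[0,0,0,0,0,0],[0,0,0,0,0,0],[0,0,0,0,0,0],[0,0,0,0,0,0]]

```text
clock: 5.05
tcp_pos: [0.5341, -0.076, 0.1593]
eef_rot: [-2.222, -2.221, 0.0]
force: [-0.5, -0.4, -1.9]
width: 0.0587
gripper_force: 44.0
```

```bash
python3 - <<'E'
from h import *
from rig import env
s=env.state();W=mod(env,"wrist");print(s['tcp_pos'],s['eef_rot'])
im=env.read_camera("wrist");cv2.imwrite("pics/w3.png",im[:,:,::-1]);print(blobs(im)[0])
E
```

```text
[ 0.53406103 -0.07599134  0.15931404] [-2.22215603e+00 -2.22066088e+00  3.43753270e-06]
[(array([264.7,  33.4]), array([ 222,    0,   86,   71, 5551], dtype=int32)), (array([264.6, 252.8]), array([  190,   152,   152,   213, 26393], dtype=int32))]
```

View pics/w3.png

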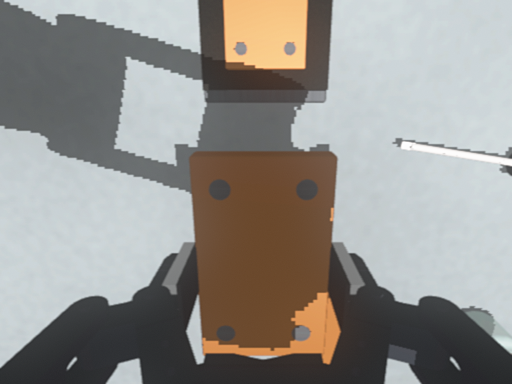

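The picture shows the held plate at (265,253), square in the gripper with its far edge at row 152. The base plate is cut off at the top, with its near edge at row 69. I'll go 50 mm further on to get it whole.

Emit:
apply_moves:
  commands:
    - [[25,0,0,0,0,0],[25,0,0,0,0,0],[0,0,0,0,0,0],[0,0,0,0,0,0],[0,0,0,0,0,0],[0,0,0,0,0,0],[0,0,0,0,0,0],[0,0,0,0,0,0]]

```text
clock: 5.9
tcp_pos: [0.5342, -0.0261, 0.1593]
eef_rot: [2.222, 2.221, -0.0]
force: [-0.6, -0.3, -1.1]
width: 0.0587
gripper_force: 44.0
```

```bash
python3 - <<'E'
from h import *
from rig import env
s=env.state();W=mod(env,"wrist");print(s['tcp_pos'],-W['R'].T@W['t'])
im=env.read_camera("wrist");cv2.imwrite("pics/w4.png",im[:,:,::-1]);print(blobs(im)[0])
h=cv2.cvtColor(im,cv2.COLOR_RGB2HSV);print(h[75,205:235].tolist())
q=contour(im,(262,75))
print(fit([(W,q)],[.534,.066,0,.022],.022),fit([(W,q)],[.534,.066,0,.022]))
q=contour(im,(262,230));q=q[(q[:,1]<240)]  # far part of held plate
q=np.vstack([q]*3)[:240][:120] if len(q)<120 else q
print(fit([(W,q)],[.534,-.025,0,.16],.155),fit([(W,q)],[.534,-.025,0,.155]))
np.save("w4q.npy",q)
E
```

```text
[ 0.53415023 -0.02611203  0.15930778] [0.53381217 0.05134193 0.28433674]
[(array([264.6,  65.9]), array([  222,     0,    86,   137, 10396], dtype=int32)), (array([264.1, 251. ]), array([  190,   151,   151,   214, 26289], dtype=int32))]
[[10, 26, 60], [10, 26, 59], [10, 26, 59], [9, 30, 59], [8, 34, 60], [8, 34, 60], [10, 39, 59], [11, 34, 60], [10, 39, 59], [10, 39, 59], [9, 43, 59], [8, 46, 61], [12, 54, 61], [8, 49, 62], [10, 50, 61], [9, 54, 61], [9, 54, 61], [9, 58, 62], [9, 54, 61], [8, 70, 66], [12, 113, 90], [12, 126, 117], [13, 133, 125], [13, 130, 126], [13, 131, 125], [13, 131, 125], [13, 131, 125], [13, 130, 126], [13, 133, 125], [13, 132, 126]]
(array([0.53488597, 0.06164256, 0.00088032]), np.float64(1.830989957240425), [np.float64(0.12)]) (array([5.34861936e-01, 6.10897069e-02, 5.18952181e-04, 2.43122704e-02]), np.float64(2.1471359443266294), [np.float64(0.52)])
(array([ 5.33809299e-01, -2.47401940e-02,  2.19065369e-04]), np.float64(1.4738950883972208), [np.float64(-0.19)]) (array([ 5.33895719e-01, -2.46449067e-02, -1.50988535e-06,  1.55516503e-01]), np.float64(1.4300525881219177), [np.float64(-0.03)])
```

```bash
cat >> h.py <<'E'
def pts(im,c,r0,r1):
    """edge points (first/last mask column per row, first/last row per column) of the blob at c, kept within rows r0..r1"""
    n,l=cv2.connectedComponents(cv2.morphologyEx(brown(im),cv2.MORPH_CLOSE,np.ones((5,5),np.uint8)));b=l==l[int(c[1]),int(c[0])]
    o=[]
    for r in range(r0,r1):
        k=np.flatnonzero(b[r]); 
        if len(k): o+=[(k[0]-.5,r),(k[-1]+.5,r)]
    for q in range(512):
        k=np.flatnonzero(b[:,q])
        if len(k):
            if k[0]>max(r0,1):o.append((q,k[0]-.5))
            if k[-1]<r1:o.append((q,k[-1]+.5))
    return np.array(o)
E
python3 - <<'E'
from h import *
from rig import env
W=mod(env,"wrist")
im=cv2.imread("pics/w4.png")[:,:,::-1].copy()
def F(q,x0,z=None):
    k=np.random.default_rng(0).permutation(len(q))
    p,e,_=fit([(W,q)],x0,z);return p.round(4),round(e,2)
q=pts(im,(262,75),4,200);print(F(q,[.534,.066,0,.022],.022),F(q,[.534,.066,0,.022]))
q=pts(im,(262,220),100,235);print(F(q,[.534,-.025,0,.156],.156),F(q,[.534,-.025,0,.156]))
E
```

```text
(array([5.349e-01, 6.530e-02, 4.000e-04]), np.float64(0.58)) (array([5.349e-01, 6.580e-02, 3.000e-04, 2.550e-02]), np.float64(0.34))
(array([ 5.339e-01, -2.450e-02,  1.000e-04]), np.float64(2.17)) (array([ 0.5336, -0.0252,  0.004 ,  0.1523]), np.float64(1.7))
```

```bash
sed -i 's/if k\[0\]>max(r0,1):/if max(r0,1)<k[0]<r1:/; s/if k\[-1\]<r1:o/if r0<k[-1]<r1:o/' h.py
python3 - <<'E'
from h import *
from rig import env
W=mod(env,"wrist")
im=cv2.imread("pics/w4.png")[:,:,::-1].copy()
q=pts(im,(262,220),100,235)
for z in(.156,None):
    p,e,_=fit([(W,q)],[.534,-.025,0,.156],z);print(p.round(4),e)
print(proj(W,box(.534,-.025,0,.156)).round(1).tolist(),q[q[:,1]<160][::15].tolist())
E
```

```text
[ 0.5337 -0.0245 -0.0053] 1.6625332838507176
[ 0.5335 -0.0252  0.0007  0.1523] 0.5372150261499029
[[207.2, 340.0], [203.2, 358.0], [194.9, 152.1], [188.9, 157.7], [321.2, 340.0], [325.3, 357.9], [333.1, 151.9], [339.2, 157.5]] [[215.5, 151.0], [335.5, 158.0], [202.0, 151.5], [217.0, 150.5], [232.0, 150.5], [247.0, 150.5], [262.0, 150.5], [277.0, 150.5], [292.0, 150.5], [307.0, 151.5], [322.0, 151.5]]
```

Emit:
apply_moves:
  commands:
    - [[20,1,0,0,0,0],[30,0,0,0,0,0],[30,0,0,0,0,0],[10.4,0,20,0,0,0],[0,0,30,0,0,0],[0,0,30,0,0,0],[0,0,20,0,0,0],[0,0,10,0,0,0]]

```text
clock: 6.75
tcp_pos: [0.5333, 0.0647, 0.047]
eef_rot: [-2.219, -2.219, 0.005]
force: [-0.7, 0.3, -0.9]
width: 0.0588
gripper_force: 44.0
```

```bash
python3 - <<'E'
from h import *
from rig import env
s=env.state();W=mod(env,"wrist");print(s['tcp_pos'])
im=env.read_camera("wrist");cv2.imwrite("pics/w5.png",cv2.resize(im[:,:,::-1],(800,600)));cv2.imwrite("pics/w5r.png",im[:,:,::-1])
C=env.read_camera("scene");cv2.imwrite("pics/s5.png",C[:,:,::-1]);C=env.read_camera("side");cv2.imwrite("pics/d5.png",C[:,:,::-1])
E
```

```text
[0.53332593 0.06470935 0.04695315]
```

View pics/w5.png

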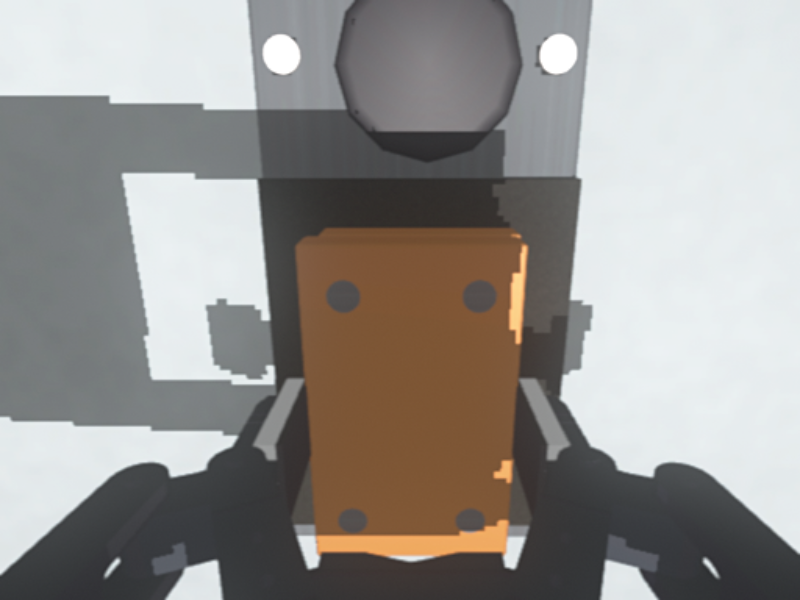

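The picture shows the held plate hovering over the base. The base's far edge peeks out at row 228, columns 323–521, and the held plate's far edge is at row 240, columns 298–527. The held plate looks about 3 mm too far to -x, but the arm hadn't settled, so I'll settle and measure.

Emit:
apply_moves:
  commands:
    - [[0,0,0,0,0,0],[0,0,0,0,0,0],[0,0,0,0,0,0],[0,0,0,0,0,0],[0,0,0,0,0,0],[0,0,0,0,0,0],[0,0,0,0,0,0],[0,0,0,0,0,0]]

```text
clock: 7.7
tcp_pos: [0.5351, 0.0648, 0.0492]
eef_rot: [-2.221, -2.221, 0.0]
force: [-0.0, -0.3, -1.5]
width: 0.0586
gripper_force: 44.0
```

```bash
python3 - <<'E'
from h import *
from rig import env
print(env.state()['tcp_pos'],env.state()['eef_rot'])
W=mod(env,"wrist");im=env.read_camera("wrist");cv2.imwrite("pics/w6.png",im[:,:,::-1]);print(env.state()['tcp_pos'],env.state()['eef_rot'])
h=cv2.cvtColor(im,cv2.COLOR_RGB2HSV)
for r in(147,149,151,153,155,157,160,165,170): k=np.flatnonzero(brown(im)[r]);print(r,k.min(),k.max(),im[r,260].tolist())
for c in(200,230,260,290,320): print(c,im[142:164,c,0].tolist())
for P in([.535,.1155,.022],[.535,.1155,.010],[.505,.1155,.022],[.565,.1155,.022],[.505,.1155,.010],[.535,.115,.034],[.505,.115,.034],[.565,.115,.034],[.535,.115,.046],[.535,.151,.108]):print(P,proj(W,P).round(1))
E
```

```text
[0.53506851 0.06477966 0.04924988] [-2.22134041e+00 -2.22137653e+00  1.54062674e-04]
[0.53505604 0.06477735 0.04920989] [-2.22127926e+00 -2.22139713e+00  2.46905594e-04]
147 203 324 [114, 78, 49]
149 201 327 [120, 83, 51]
151 197 329 [117, 79, 50]
153 193 332 [113, 77, 50]
155 191 335 [114, 79, 49]
157 189 337 [123, 84, 53]
160 189 337 [125, 84, 54]
165 190 337 [125, 83, 54]
170 190 336 [126, 85, 54]
200 [55, 54, 55, 55, 55, 56, 58, 71, 90, 109, 115, 116, 116, 115, 120, 124, 125, 127, 126, 127, 127, 127]
230 [49, 48, 61, 96, 112, 114, 113, 119, 122, 117, 113, 113, 113, 114, 119, 123, 124, 125, 125, 125, 125, 125]
260 [49, 48, 60, 95, 111, 114, 114, 120, 122, 117, 114, 113, 113, 114, 118, 123, 123, 125, 125, 125, 125, 125]
290 [50, 49, 62, 96, 113, 114, 114, 121, 122, 117, 114, 114, 113, 114, 119, 123, 124, 125, 125, 126, 126, 126]
320 [58, 57, 67, 98, 113, 116, 116, 122, 124, 120, 115, 115, 115, 116, 121, 125, 126, 127, 128, 127, 128, 128]
[0.535, 0.1155, 0.022] [[264.2 147.9]]
[0.535, 0.1155, 0.01] [[264.1 143.7]]
[0.505, 0.1155, 0.022] [[200.3 148. ]]
[0.565, 0.1155, 0.022] [[328.1 147.8]]
[0.505, 0.1155, 0.01] [[204.7 143.8]]
[0.535, 0.115, 0.034] [[264.2 153.8]]
[0.505, 0.115, 0.034] [[195.3 153.9]]
[0.565, 0.115, 0.034] [[333.3 153.8]]
[0.535, 0.115, 0.046] [[264.3 159.6]]
[0.535, 0.151, 0.108] [[265.1  38.5]]
```

Emit:
apply_moves:
  commands:
    - [[-1.1,0.3,3,0,0,0],[0,0,4,0,0,0],[0,0,2,0,0,0],[0,0,1,0,0,0],[0,0,1,0,0,0],[0,0,0.5,0,0,0],[0,0,0,0,0,0],[0,0,0,0,0,0]]

```text
clock: 8.55
tcp_pos: [0.5352, 0.0637, 0.0387]
eef_rot: [-2.221, -2.221, 0.001]
force: [-3.5, 0.5, 7.2]
width: 0.0585
gripper_force: 44.8
```

```bash
cat > edge.py <<'E'
from h import *
from rig import env
import sys
f=sys.argv[1];s=env.state();print(s['tcp_pos'],s['force'])
W=mod(env,"wrist");im=env.read_camera("wrist");cv2.imwrite(f"pics/{f}.png",im[:,:,::-1])
b=brown(im)
for r in range(int(sys.argv[2]),int(sys.argv[3]),2):
    k=np.flatnonzero(b[r]);print(r,(k.min(),k.max(),(k.min()+k.max())/2) if len(k) else '',end=' ')
print()
r=slice(int(sys.argv[2])-6,int(sys.argv[3])+6)
for c in range(215,315,20): print(c,im[r,c,0].tolist())
for z in(.010,.022,.034,.046): print(z,proj(W,[[.5349,.1152,z],[.5049,.1152,z],[.5649,.1152,z],[.5349,.1162,z]]).round(1).tolist())
E
python3 edge.py w7 140 162
```

```text
[0.53521992 0.06366454 0.03874104] [-3.54805376  0.45217561  7.24220646]
140  142  144  146 (np.int64(202), np.int64(324), np.float64(263.0)) 148 (np.int64(199), np.int64(328), np.float64(263.5)) 150 (np.int64(197), np.int64(330), np.float64(263.5)) 152 (np.int64(194), np.int64(331), np.float64(262.5)) 154 (np.int64(192), np.int64(333), np.float64(262.5)) 156 (np.int64(190), np.int64(336), np.float64(263.0)) 158 (np.int64(189), np.int64(337), np.float64(263.0)) 160 (np.int64(189), np.int64(337), np.float64(263.0)) 
215 [49, 49, 49, 50, 50, 48, 51, 49, 50, 50, 48, 57, 86, 110, 114, 114, 113, 115, 113, 113, 112, 114, 117, 122, 123, 125, 125, 125, 126, 125, 126, 125, 125, 126]
235 [48, 49, 49, 49, 50, 49, 50, 49, 49, 50, 48, 56, 85, 110, 114, 113, 113, 114, 113, 113, 113, 113, 117, 122, 124, 125, 125, 125, 125, 124, 125, 126, 125, 126]
255 [51, 49, 49, 49, 50, 51, 51, 50, 50, 50, 48, 56, 86, 110, 114, 114, 114, 114, 113, 114, 112, 114, 118, 123, 124, 124, 125, 126, 125, 125, 125, 125, 125, 126]
275 [51, 51, 51, 52, 50, 50, 50, 51, 52, 51, 49, 56, 85, 111, 114, 113, 114, 114, 114, 113, 113, 115, 119, 122, 124, 125, 125, 125, 125, 126, 125, 126, 126, 125]
295 [52, 51, 53, 51, 51, 51, 52, 52, 52, 53, 52, 57, 86, 112, 115, 114, 113, 115, 114, 114, 114, 115, 120, 125, 125, 126, 126, 126, 127, 126, 126, 126, 128, 127]
0.01 [[263.6, 145.6], [200.3, 145.7], [327.1, 145.6], [263.6, 143.5]]
0.022 [[263.6, 150.2], [195.2, 150.3], [332.2, 150.2], [263.6, 148.0]]
0.034 [[263.6, 155.6], [189.2, 155.7], [338.1, 155.6], [263.6, 153.2]]
0.046 [[263.6, 162.0], [182.1, 162.1], [345.2, 162.0], [263.6, 159.4]]
```

Faces line up: the stack's bottom edge is at row 145.7 and its top edge at 155.8, against 145.6 and 155.6 predicted for flush plates. Column centres agree within 0.5 px. Now I'll release and go back for the far plate.

Emit:
apply_moves:
  commands:
    - [[0,0,0,0,0,0],[0,0,0,0,0,0],[0,0,0,0,0,0],[0,0,0,0,0,0],[0,0,0,0,0,0],[0,0,0,0,0,0],[0,0,0,0,0,0],[0,0,-10,0,0,0]]
  gripper: 85

```text
clock: 9.4
tcp_pos: [0.5339, 0.0636, 0.0467]
eef_rot: [-2.22, -2.22, 0.004]
force: [0.7, -0.4, 0.2]
width: 0.0848
gripper_force: 0.0
```

Emit:
apply_moves:
  commands:
    - [[0,0,-30,0,0,0],[0,0,-40,0,0,0],[0,0,-40,0,0,0],[-20,10,-10,0,0,0],[-30,10,0,0,0,0],[-40,15,0,0,0,0],[-40,15,0,0,0,0],[-40,15,0,0,0,0]]

```text
clock: 10.2
tcp_pos: [0.601, -0.1078, 0.1689]
eef_rot: [2.22, 2.221, 0.001]
force: [1.0, -0.1, 0.4]
width: 0.085
gripper_force: 0.0
```

Emit:
apply_moves:
  commands:
    - [[-40,10,0,0,0,0],[-40,5,0,0,0,-5],[-30,0,20,0,0,-5],[-25,0,30,0,0,-5],[0,0,30,0,0,0],[0,0,20,0,0,0],[0,0,8,0,0,0],[0,0,0,0,0,0]]

```text
clock: 11.0
tcp_pos: [0.6214, -0.2403, 0.0587]
eef_rot: [-1.911, -2.49, 0.001]
force: [-0.9, -0.3, 1.3]
width: 0.085
gripper_force: 0.0
```

```bash
cat > near.py <<'E'
from h import *
from rig import env
s=env.state();W=mod(env,"wrist");R=cv2.Rodrigues(s['eef_rot'])[0];print(s['tcp_pos'],R.round(3).tolist())
im=env.read_camera("wrist");cv2.imwrite("pics/w8.png",im[:,:,::-1]);B=blobs(im,3000)[0];print(B)
c=min(B,key=lambda b:abs(b[0][0]-263))[0];q=contour(im,c)
for z in(.012,None):
    p,e,_=fit([(W,q)],[.6165,-.2408,.262,.012],z);d=np.array([p[0],p[1],.012])-s['tcp_pos'];print(p,e,"tool mm",(R.T@d*1e3).round(1))
E
python3 near.py
```

```text
[ 0.62143858 -0.24031907  0.05868355] [[-0.259, 0.966, -0.002], [0.966, 0.259, 0.001], [0.002, -0.002, -1.0]]
[(array([254.4, 216.6]), array([  198,   137,   112,   164, 16322], dtype=int32))]
[ 0.61542169 -0.23977914  0.2608921 ] 0.6398984514623346 tool mm [ 2.  -5.6 46.7]
[ 0.6154682  -0.24012434  0.26118936  0.01046921] 0.257127037387348 tool mm [ 1.6 -5.6 46.7]
```

Emit:
apply_moves:
  commands:
    - [[1.8,-5.5,0,0,0,0],[0,0,15,0,0,0],[0,0,15,0,0,0],[0,0,10,0,0,0],[0,0,4,0,0,0],[0,0,0,0,0,0],[0,0,0,0,0,0],[0,0,0,0,0,0]]

```text
clock: 11.85
tcp_pos: [0.6172, -0.2408, 0.0164]
eef_rot: [1.912, 2.491, 0.0]
force: [-0.8, -0.3, -0.0]
width: 0.0851
gripper_force: 0.0
```

Emit:
apply_moves:
  commands:
    - [[0,0,0,0,0,0],[0,0,0,0,0,0],[0,0,0,0,0,0],[0,0,0,0,0,0],[0,0,0,0,0,0],[0,0,0,0,0,0],[0,0,0,0,0,0],[0,0,0,0,0,0]]
  gripper: 50
  squeeze: 40

```text
clock: 12.65
tcp_pos: [0.6174, -0.2409, 0.0167]
eef_rot: [1.911, 2.491, 0.0]
force: [1.0, 0.4, 5.0]
width: 0.0588
gripper_force: 45.2
```

Emit:
apply_moves:
  commands:
    - [[0,0,-15,0,0,0],[0,0,-35,0,0,0],[0,0,-35,0,0,5],[0,0,-35,0,0,5],[0,0,-24,0,0,5],[30,-10,0,0,0,0],[40,-10,0,0,0,0],[40,-10,0,0,0,0]]

```text
clock: 13.45
tcp_pos: [0.5853, -0.1295, 0.1596]
eef_rot: [-2.222, -2.219, 0.001]
force: [0.2, -0.1, -1.6]
width: 0.0588
gripper_force: 44.5
```

Emit:
apply_moves:
  commands:
    - [[40,-10,0,0,0,0],[40,-10,0,0,0,0],[40,-10,0,0,0,0],[40,-10,0,0,0,0],[33,-11,0,0,0,0],[0,0,0,0,0,0],[0,0,0,0,0,0],[0,0,0,0,0,0]]

```text
clock: 14.25
tcp_pos: [0.5356, 0.0617, 0.1597]
eef_rot: [2.222, 2.221, -0.001]
force: [-0.3, -0.2, -0.9]
width: 0.0586
gripper_force: 44.4
```

Emit:
apply_moves:
  commands:
    - [[1,0,20,0,0,0],[0,0,30,0,0,0],[0,0,25,0,0,0],[0,0,15,0,0,0],[0,0,10,0,0,0],[0,0,0,0,0,0],[0,0,0,0,0,0],[0,0,0,0,0,0]]

```text
clock: 15.05
tcp_pos: [0.5371, 0.0634, 0.0613]
eef_rot: [2.22, 2.22, 0.003]
force: [0.2, 0.2, -1.0]
width: 0.0588
gripper_force: 44.4
```

```bash
python3 edge.py w9 138 168
```

```text
[0.53705276 0.06336617 0.06126059] [ 0.23745431  0.1777206  -0.97067817]
138 (np.int64(279), np.int64(302), np.float64(290.5)) 140 (np.int64(203), np.int64(316), np.float64(259.5)) 142 (np.int64(201), np.int64(318), np.float64(259.5)) 144 (np.int64(198), np.int64(320), np.float64(259.0)) 146 (np.int64(196), np.int64(322), np.float64(259.0)) 148 (np.int64(196), np.int64(322), np.float64(259.0)) 150 (np.int64(196), np.int64(322), np.float64(259.0)) 152 (np.int64(194), np.int64(331), np.float64(262.5)) 154 (np.int64(192), np.int64(333), np.float64(262.5)) 156 (np.int64(190), np.int64(336), np.float64(263.0)) 158 (np.int64(189), np.int64(337), np.float64(263.0)) 160 (np.int64(189), np.int64(337), np.float64(263.0)) 162 (np.int64(189), np.int64(337), np.float64(263.0)) 164 (np.int64(189), np.int64(337), np.float64(263.0)) 166 (np.int64(190), np.int64(337), np.float64(263.5)) 
215 [52, 51, 52, 51, 52, 49, 69, 110, 115, 113, 116, 115, 112, 114, 119, 124, 125, 127, 125, 120, 115, 113, 114, 114, 118, 123, 124, 126, 126, 126, 126, 126, 126, 127, 125, 127, 126, 126, 126, 127, 126, 126]
235 [50,
[... 406 characters left out ...]
]
275 [52, 52, 52, 51, 51, 49, 69, 108, 115, 115, 116, 114, 113, 114, 121, 123, 125, 126, 126, 118, 114, 114, 115, 114, 118, 124, 125, 126, 127, 126, 126, 127, 127, 126, 126, 126, 126, 126, 127, 127, 127, 127]
295 [52, 54, 54, 54, 53, 55, 78, 111, 115, 116, 117, 114, 115, 116, 122, 125, 126, 126, 126, 120, 115, 116, 115, 117, 122, 125, 127, 128, 128, 128, 128, 128, 128, 128, 128, 128, 129, 128, 129, 128, 129, 129]
0.01 [[259.9, 138.1], [204.2, 138.2], [315.6, 138.0], [259.9, 136.2]]
0.022 [[259.8, 141.6], [200.2, 141.7], [319.4, 141.5], [259.8, 139.6]]
0.034 [[259.6, 145.6], [195.5, 145.7], [323.6, 145.4], [259.6, 143.4]]
0.046 [[259.3, 150.2], [190.1, 150.3], [328.6, 150.1], [259.3, 147.9]]
```

Emit:
apply_moves:
  commands:
    - [[0.3,-1.8,2,0,0,0],[0,0,3,0,0,0],[0,0,0,0,0,0],[0,0,0,0,0,0],[0,0,0,0,0,0],[0,0,0,0,0,0],[0,0,0,0,0,0],[0,0,0,0,0,0]]

```text
clock: 15.9
tcp_pos: [0.5339, 0.0638, 0.0548]
eef_rot: [2.221, 2.221, 0.0]
force: [0.5, -0.2, -1.9]
width: 0.0587
gripper_force: 44.5
```

```bash
python3 edge.py w10 138 164
```

```text
[0.53385314 0.06376909 0.05483069] [ 0.48098723 -0.24463901 -1.93707013]
138  140  142 (np.int64(209), np.int64(324), np.float64(266.5)) 144 (np.int64(207), np.int64(326), np.float64(266.5)) 146 (np.int64(204), np.int64(328), np.float64(266.0)) 148 (np.int64(202), np.int64(330), np.float64(266.0)) 150 (np.int64(200), np.int64(332), np.float64(266.0)) 152 (np.int64(194), np.int64(332), np.float64(263.0)) 154 (np.int64(192), np.int64(333), np.float64(262.5)) 156 (np.int64(191), np.int64(336), np.float64(263.5)) 158 (np.int64(189), np.int64(337), np.float64(263.0)) 160 (np.int64(189), np.int64(337), np.float64(263.0)) 162 (np.int64(190), np.int64(337), np.float64(263.5)) 
215 [51, 51, 52, 51, 51, 53, 52, 52, 58, 86, 111, 116, 114, 115, 115, 114, 114, 118, 123, 120, 116, 115, 115, 115, 118, 124, 125, 127, 126, 127, 126, 125, 126, 126, 127, 126, 128, 126]
235 [49, 50, 51, 51, 51, 50, 50, 49, 56, 85, 111, 115, 113, 114, 114, 113, 114, 118, 122, 119, 115, 113, 114, 114, 118, 123, 124, 126, 126, 126, 125, 126, 125, 126, 125, 126, 126, 126]
255 [51, 49, 51, 50, 49, 50, 50, 49, 57, 85, 110, 114, 115, 114, 113, 113, 113, 118, 122, 118, 113, 113, 113, 115, 118, 122, 124, 125, 125, 126, 126, 125, 125, 126, 126, 125, 125, 126]
275 [51, 51, 52, 52, 51, 51, 52, 51, 57, 85, 111, 115, 113, 115, 113, 114, 114, 118, 122, 118, 114, 113, 113, 114, 119, 123, 124, 125, 127, 125, 125, 127, 126, 126, 126, 126, 126, 126]
295 [53, 53, 54, 54, 53, 53, 52, 53, 58, 86, 112, 115, 115, 116, 114, 114, 115, 119, 123, 119, 114, 115, 114, 116, 120, 124, 126, 126, 126, 127, 127, 128, 126, 127, 128, 127, 128, 127]
0.01 [[266.2, 140.6], [208.5, 140.7], [323.9, 140.6], [266.2, 138.7]]
0.022 [[266.4, 144.4], [204.6, 144.5], [328.3, 144.4], [266.4, 142.4]]
0.034 [[266.7, 148.8], [200.0, 148.9], [333.3, 148.7], [266.7, 146.6]]
0.046 [[266.9, 153.9], [194.7, 154.0], [339.3, 153.8], [266.9, 151.5]]
```

Emit:
apply_moves:
  commands:
    - [[0,1.3,0,0,0,0],[0,0,2,0,0,0],[0,0,1,0,0,0],[0,0,1,0,0,0],[0,0,0.5,0,0,0],[0,0,0,0,0,0],[0,0,0,0,0,0],[0,0,0,0,0,0]]

```text
clock: 16.75
tcp_pos: [0.535, 0.0638, 0.0507]
eef_rot: [-2.221, -2.221, 0.0]
force: [-4.0, 0.5, 5.0]
width: 0.059
gripper_force: 45.2
```

```bash
python3 edge.py w11 138 164
```

```text
[0.53501803 0.06377315 0.05065903] [-3.95757552  0.51376945  5.00095505]
138  140  142 (np.int64(218), np.int64(310), np.float64(264.0)) 144 (np.int64(204), np.int64(324), np.float64(264.0)) 146 (np.int64(202), np.int64(326), np.float64(264.0)) 148 (np.int64(199), np.int64(328), np.float64(263.5)) 150 (np.int64(197), np.int64(329), np.float64(263.0)) 152 (np.int64(194), np.int64(331), np.float64(262.5)) 154 (np.int64(192), np.int64(333), np.float64(262.5)) 156 (np.int64(190), np.int64(336), np.float64(263.0)) 158 (np.int64(189), np.int64(337), np.float64(263.0)) 160 (np.int64(189), np.int64(337), np.float64(263.0)) 162 (np.int64(189), np.int64(337), np.float64(263.0)) 
215 [52, 51, 51, 52, 52, 52, 52, 54, 52, 53, 77, 109, 115, 115, 115, 114, 113, 113, 114, 116, 114, 114, 114, 114, 118, 123, 124, 126, 127, 126, 126, 126, 126, 126, 127, 126, 126, 127]
235 [51, 50, 51, 50, 48, 50, 49, 50, 49, 53, 76, 109, 115, 114, 115, 114, 113, 113, 115, 116, 114, 113, 113, 114, 118, 123, 124, 125, 125, 125, 126, 126, 126, 126, 126, 125, 125, 125]
255 [50, 50, 50, 52, 51, 51, 51, 51, 49, 52, 76, 108, 114, 113, 114, 113, 113, 114, 115, 116, 114, 113, 113, 114, 118, 123, 124, 125, 125, 126, 126, 127, 125, 126, 125, 125, 126, 126]
275 [51, 51, 51, 52, 49, 51, 51, 51, 50, 52, 77, 109, 115, 113, 113, 115, 113, 114, 113, 114, 114, 114, 113, 114, 118, 122, 124, 126, 125, 126, 126, 126, 126, 128, 127, 126, 126, 126]
295 [51, 50, 52, 52, 52, 53, 51, 51, 52, 53, 77, 110, 115, 114, 115, 114, 113, 114, 114, 115, 115, 114, 114, 115, 119, 123, 125, 126, 126, 126, 125, 126, 126, 126, 127, 126, 126, 127]
0.01 [[264.0, 141.9], [205.0, 142.0], [323.1, 141.9], [264.0, 139.9]]
0.022 [[264.1, 145.9], [200.6, 146.0], [327.5, 145.8], [264.1, 143.8]]
0.034 [[264.1, 150.5], [195.6, 150.6], [332.7, 150.4], [264.1, 148.2]]
0.046 [[264.2, 155.9], [189.7, 156.0], [338.7, 155.9], [264.2, 153.5]]
```

Emit:
apply_moves:
  commands:
    - [[0,0,0,0,0,0],[0,0,0,0,0,0],[0,0,0,0,0,0],[0,0,0,0,0,0],[0,0,0,0,0,0],[0,0,0,0,0,0],[0,0,0,0,0,0],[0,0,-10,0,0,0]]
  gripper: 85

```text
clock: 17.6
tcp_pos: [0.5336, 0.0638, 0.0592]
eef_rot: [-2.22, -2.22, 0.004]
force: [-0.6, -0.5, -0.4]
width: 0.085
gripper_force: 0.0
```

Emit:
apply_moves:
  commands:
    - [[0,0,-30,0,0,0],[0,0,-40,0,0,0],[0,0,-40,0,0,0],[30,0,-40,0,0,0],[40,0,-30,0,0,0],[40,0,-10,0,0,0],[40,0,0,0,0,0],[6,0,0,0,0,0]]

```text
clock: 18.4
tcp_pos: [0.5351, 0.2236, 0.2524]
eef_rot: [2.217, 2.226, 0.006]
force: [-0.2, -0.5, -0.3]
width: 0.0849
gripper_force: 0.0
```

Emit:
apply_moves:
  commands:
    - [[0,0,0,0,0,0],[0,0,0,0,0,0],[0,0,0,0,0,0],[0,0,0,0,0,0],[0,0,0,0,0,0],[0,0,0,0,0,0],[0,0,0,0,0,0],[0,0,0,0,0,0]]

```text
clock: 19.2
tcp_pos: [0.5351, 0.2197, 0.2503]
eef_rot: [-2.222, -2.221, 0.0]
force: [-0.7, -0.6, 0.6]
width: 0.0853
gripper_force: 0.0
```

```bash
python3 - <<'E'
from h import *
from rig import env
s=env.state();W=mod(env,"wrist");print(s['tcp_pos'])
np.savez("w12.npz",**W)
im=env.read_camera("wrist");cv2.imwrite("pics/w12.png",im[:,:,::-1]);cv2.imwrite("pics/w12b.png",cv2.resize(im[:,:,::-1],(800,600),interpolation=cv2.INTER_CUBIC))
for P in([.535,.150,.108],[.535,.365,.1]):print(proj(W,P)*1.5625)
for n in("scene","side"): cv2.imwrite(f"pics/{n}12.png",env.read_camera(n)[:,:,::-1])
E
```

```text
[0.53512787 0.21965127 0.25027354]
[[412.2625066  400.80136089]]
[[411.90704033 -12.32064904]]
```

View pics/w12b.png

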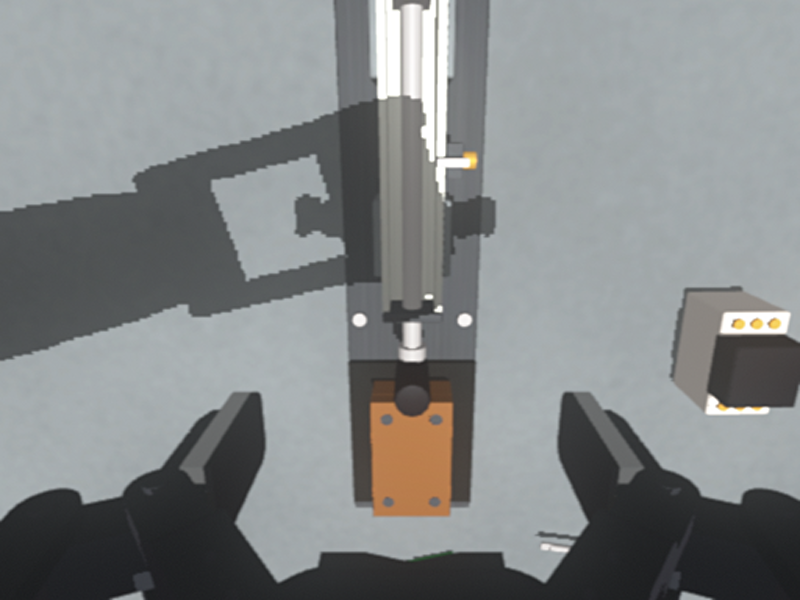

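The picture shows the pile looking like one plate at (412,455), and the knob at (412,401) where predicted. The pointer fin with its orange tip is at (437–475,161). The flag is just out of view at the top, so I'll move 70 mm on to see both.

Emit:
apply_moves:
  commands:
    - [[30,0,0,0,0,0],[40,0,0,0,0,0],[0,0,0,0,0,0],[0,0,0,0,0,0],[0,0,0,0,0,0],[0,0,0,0,0,0],[0,0,0,0,0,0],[0,0,0,0,0,0]]

```text
clock: 20.15
tcp_pos: [0.5352, 0.2891, 0.2504]
eef_rot: [2.222, 2.22, -0.0]
force: [0.0, -0.2, 0.1]
width: 0.0853
gripper_force: 0.0
```

```bash
python3 - <<'E'
from h import *
from rig import env
s=env.state();W=mod(env,"wrist");print(s['tcp_pos'])
np.savez("w13.npz",**W)
im=env.read_camera("wrist");cv2.imwrite("pics/w13.png",im[:,:,::-1])
for P in([.535,.365,.1],[.535,.365,.08]):print(proj(W,P))
c=im[30:230,200:330][:,:,::-1];cv2.imwrite("pics/w13c.png",cv2.resize(c,None,fx=3.0,fy=3.0,interpolation=cv2.INTER_CUBIC)) 
E
```

```text
[0.53523662 0.2890929  0.25037945]
[[263.48308308  90.18711951]]
[[263.47573014  90.05100081]]
```

View pics/w13c.png

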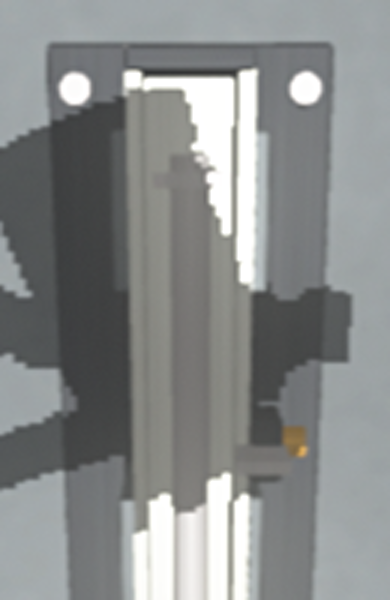

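The crop shows the flag in the gripper's shadow at crop (150–205,180), full-picture row 90, exactly as predicted for home. The pointer fin is at crop (235–292,445–475), full-picture rows 178–188. Next come exact rows from the profiles.

```bash
python3 - <<'E'
from h import *
a=cv2.imread("pics/w12.png",0);b=cv2.imread("pics/w13.png",0)
for c in(283,287,291,294,298): print("w12",c,a[92:114,c].tolist())
for c in(280,284,288,292,296): print("w13",c,b[172:194,c].tolist())
for c in(253,256,259): print("flag",c,b[80:100,c].tolist())
A=dict(np.load("w12.npz"));B=dict(np.load("w13.npz"))
for y in(.26,.27,.28,.29): print(y,[(z,proj(A,[.56,y,z])[0].round(1).tolist(),proj(B,[.56,y,z])[0].round(1).tolist()) for z in(.08,.1)])
print([proj(B,[.535,y,z])[0].round(1).tolist() for y in(.363,.365,.367) for z in(.08,.1)])
E
```

```text
w12 283 [255, 255, 255, 255, 255, 255, 255, 255, 205, 209, 255, 255, 254, 254, 252, 255, 255, 255, 255, 255, 255, 255]
w12 287 [123, 127, 126, 128, 129, 130, 129, 118, 104, 211, 255, 255, 255, 255, 254, 169, 123, 128, 129, 129, 128, 124]
w12 291 [125, 130, 130, 129, 128, 129, 131, 118, 106, 215, 255, 255, 255, 255, 254, 172, 123, 129, 130, 131, 130, 128]
w12 294 [126, 130, 129, 130, 129, 129, 127, 113, 103, 212, 255, 255, 255, 255, 254, 168, 120, 126, 129, 129, 129, 127]
w12 298 [118, 118, 117, 115, 121, 147, 174, 190, 196, 228, 255, 255, 255, 255, 254, 201, 126, 112, 115, 117, 115, 116]
w13 280 [136, 136, 136, 137, 138, 135, 122, 116, 115, 115, 116, 118, 123, 125, 126, 128, 133, 139, 139, 139, 138, 136]
w13 284 [74, 74, 74, 75, 75, 79, 95, 111, 114, 113, 114, 114, 121, 122, 123, 120, 101, 83, 86, 93, 93, 91]
w13 288 [72, 73, 75, 75, 76, 77, 89, 111, 116, 115, 114, 116, 122, 124, 125, 122, 103, 83, 94, 118, 125, 122]
w13 292 [72, 72, 72, 73, 72, 74, 88, 111, 115, 115, 115, 116, 122, 123, 125, 121, 102, 88, 104, 121, 124, 124]
w13 296 [108, 106, 110, 113, 119, 119, 113, 111, 110, 110, 114, 116, 123, 124, 125, 123, 121, 118, 118, 118, 119, 118]
flag 253 [142, 142, 143, 143, 142, 142, 142, 137, 132, 131, 131, 130, 134, 141, 141, 142, 142, 142, 141, 142]
flag 256 [143, 138, 133, 131, 132, 132, 131, 129, 126, 126, 127, 126, 127, 132, 134, 135, 135, 135, 135, 134]
flag 259 [143, 133, 122, 121, 120, 122, 122, 123, 125, 126, 126, 125, 123, 121, 121, 120, 120, 121, 120, 120]
0.26 [(0.08, [291.6, 131.5], [289.7, 204.4]), (0.1, [293.6, 134.6], [291.4, 211.9])]
0.27 [(0.08, [291.9, 120.2], [289.9, 194.5]), (0.1, [293.9, 122.4], [291.7, 201.5])]
0.28 [(0.08, [292.2, 108.6], [290.2, 184.4]), (0.1, [294.2, 110.0], [291.9, 190.8])]
0.29 [(0.08, [292.5, 96.7], [290.4, 174.1]), (0.1, [294.6, 97.3], [292.2, 179.9])]
[[263.5, 92.5], [263.5, 92.8], [263.5, 90.1], [263.5, 90.2], [263.5, 87.6], [263.5, 87.6]]
```

Pointer fin: from the two wrist positions the rows agree at z = 100 mm, with edges at y = 0.2822 and 0.2865, so the line is at y ≈ 0.2843. The flag is at y ≈ 0.3653 (4 mm thick, as given). The pull is therefore about 81 mm, inside the stated 65–110 mm. Next I'll go to the knob.

Emit:
apply_moves:
  commands:
    - [[-30,0,0,0,0,0],[-40,0,0,0,0,0],[-40,0,10,0,0,0],[-29,0,20,0,0,0],[0,0,30,0,0,0],[0,0,30,0,0,0],[0,0,20,0,0,0],[0,0,0,0,0,0]]

```text
clock: 21.0
tcp_pos: [0.5321, 0.1499, 0.1366]
eef_rot: [-2.219, -2.217, 0.01]
force: [-0.4, 0.4, 0.1]
width: 0.0848
gripper_force: 0.0
```

Emit:
apply_moves:
  commands:
    - [[0,0,15,0,0,0],[0,0,20,0,0,0],[0,0,15,0,0,0],[0,0,5,0,0,0],[0,0,0,0,0,0],[0,0,0,0,0,0],[0,0,0,0,0,0],[0,0,0,0,0,0]]

```text
clock: 21.8
tcp_pos: [0.5359, 0.1509, 0.0863]
eef_rot: [2.221, 2.221, 0.002]
force: [-0.0, 0.4, -0.7]
width: 0.0848
gripper_force: 0.0
```

```bash
python3 - <<'E'
from rig import env
import cv2
print(env.state()['tcp_pos'],env.state()['force'])
im=env.read_camera("wrist")[:,:,::-1];cv2.imwrite("pics/w14.png",im)
E
```

```text
[0.5358732  0.15090406 0.08627409] [-0.01580317  0.36542798 -0.74036058]
```

View pics/w14.png

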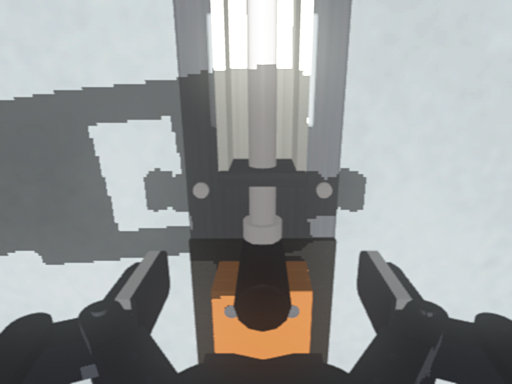

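The picture shows the knob at (263,305), centred between the open fingers. Closing on it.

Emit:
apply_moves:
  commands:
    - [[0,0,0,0,0,0],[0,0,0,0,0,0],[0,0,0,0,0,0],[0,0,0,0,0,0],[0,0,0,0,0,0],[0,0,0,0,0,0],[0,0,0,0,0,0],[0,0,0,0,0,0]]
  gripper: 10
  squeeze: 70

```text
clock: 22.65
tcp_pos: [0.5355, 0.1508, 0.0855]
eef_rot: [2.221, 2.221, 0.001]
force: [1.3, 0.2, -0.0]
width: 0.0207
gripper_force: 68.4
```

Emit:
apply_moves:
  commands:
    - [[0,0,0,0,0,0],[0,0,0,0,0,0],[0,0,0,0,0,0],[0,0,0,0,0,0],[0,0,0,0,0,0],[0,0,0,0,0,0],[0,0,0,0,0,0],[0,0,0,0,0,0]]

```text
clock: 23.45
tcp_pos: [0.5355, 0.1508, 0.0855]
eef_rot: [2.221, 2.221, 0.001]
force: [2.5, -0.3, 0.6]
width: 0.0205
gripper_force: 68.4
```

Held at TCP y = 0.1508. I'll pull 79 mm first, then look.

Emit:
apply_moves:
  commands:
    - [[-6,0,0,0,0,0],[-12,0,0,0,0,0],[-15,0,0,0,0,0],[-15,0,0,0,0,0],[-12,0,0,0,0,0],[-10,0,0,0,0,0],[-6,0,0,0,0,0],[-3,0,0,0,0,0]]

```text
clock: 24.25
tcp_pos: [0.5356, 0.0738, 0.0855]
eef_rot: [-2.221, -2.218, -0.007]
force: [3.7, 8.6, -0.6]
width: 0.0206
gripper_force: 68.6
```

Emit:
apply_moves:
  commands:
    - [[0,0,0,0,0,0],[0,0,0,0,0,0],[0,0,0,0,0,0],[0,0,0,0,0,0],[0,0,0,0,0,0],[0,0,0,0,0,0],[0,0,0,0,0,0],[0,0,0,0,0,0]]

```text
clock: 25.05
tcp_pos: [0.5356, 0.074, 0.0855]
eef_rot: [-2.221, -2.219, -0.007]
force: [3.9, 7.4, -0.5]
width: 0.0206
gripper_force: 68.6
```

```bash
python3 - <<'E'
from h import *
from rig import env
s=env.state();print(s['tcp_pos'],s['force'])
t=[]
for n in("scene","side"):
    m=mod(env,n);im=env.read_camera(n)[:,:,::-1];cv2.imwrite(f"pics/{n}15.png",im)
    u,v=proj(m,[.545,.290,.095])[0].round().astype(int);print(n,u,v,proj(m,[[.535,.2853,.1],[.535,.2843,.1],[.56,.2843,.1],[.535,.2943,.1]]).round(1).tolist())
    t.append(cv2.resize(im[v-24:v+26,u-32:u+33],None,fx=6,fy=6,interpolation=cv2.INTER_CUBIC))
cv2.imwrite("pics/c15.png",np.hstack(t))
W=env.read_camera("wrist")[:,:,::-1];cv2.imwrite("pics/w15.png",W)
E
```

```text
[0.53556742 0.07399061 0.08552221] [ 3.88940348  7.39538414 -0.5014173 ]
scene 330 269 [[332.8, 265.0], [332.5, 264.6], [323.5, 269.0], [334.9, 268.2]]
side 258 266 [[262.5, 263.6], [262.5, 263.2], [251.2, 261.7], [261.9, 266.8]]
```

View pics/c15.png

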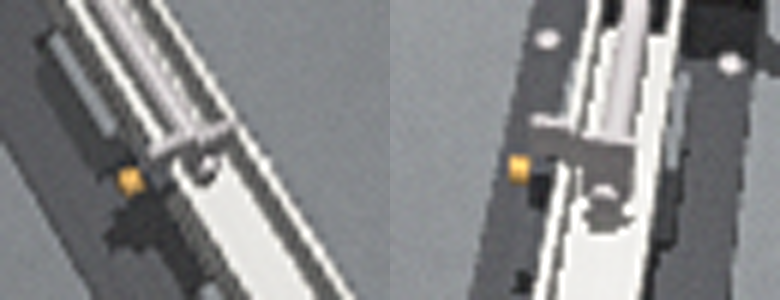

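The crops show the pulled flag nearly beside the pointer fin: scene crop at (190,140), side crop with the fin at (555,122) and the flag top at (605,138). It still lacks a few mm, and the TCP has moved only 76.8 of 81 mm, so I'll add the rest.

Emit:
apply_moves:
  commands:
    - [[-2,0,0,0,0,0],[-1.5,0,0,0,0,0],[-0.8,0,0,0,0,0],[0,0,0,0,0,0],[0,0,0,0,0,0],[0,0,0,0,0,0],[0,0,0,0,0,0],[0,0,0,0,0,0]]

```text
clock: 26.0
tcp_pos: [0.5356, 0.0699, 0.0855]
eef_rot: [-2.221, -2.219, -0.007]
force: [2.8, 8.0, 0.1]
width: 0.0204
gripper_force: 68.6
```

```bash
python3 - <<'E'
from h import *
from rig import env
s=env.state();print(s['tcp_pos'],s['eef_rot'],s['force'])
ims={}
for n in("scene","side"):
    a=np.mean([env.read_camera(n).astype(float) for _ in range(3)],0)
    ims[n]=a;cv2.imwrite(f"pics/{n}16.png",a[:,:,::-1])
m=mod(env,"side")
g=lambda a:a.mean(2)
# side: for columns across fin(x .553-.572) and flag(x .527-.543), rows profile
for x in(.570,.566,.562,.558,.543,.539,.535,.531,.527):
    q=proj(m,[[x,.2843,.1],[x,.2943,.1]]);u=q[0]
    ys=np.arange(.272,.304,.002);P=proj(m,[[x,y,.1] for y in ys]).astype(np.float32)
    v=cv2.remap(g(ims["side"]).astype(np.float32),P[:,0].reshape(1,-1),P[:,1].reshape(1,-1),cv2.INTER_LINEAR)[0]
    m2=mod(env,"scene");P=proj(m2,[[x,y,.1] for y in ys]).astype(np.float32)
    w=cv2.remap(g(ims["scene"]).astype(np.float32),P[:,0].reshape(1,-1),P[:,1].reshape(1,-1),cv2.INTER_LINEAR)[0]
    print(x,"side",v.round().astype(int).tolist(),"scene",w.round().astype(int).tolist())
t=[]
for n in("scene","side"):
    u,v=proj(mod(env,n),[.545,.285,.095])[0].round().astype(int)
    t.append(cv2.resize(ims[n][v-16:v+17,u-22:u+22,::-1].astype(np.uint8),None,fx=9,fy=9,interpolation=cv2.INTER_CUBIC))
cv2.imwrite("pics/c16.png",np.hstack(t))
E
```

```text
[0.53556222 0.06990885 0.08551949] [-2.22093437 -2.21860091 -0.00709785] [2.84124968 7.99285901 0.07232802]
0.57 side [95, 95, 96, 94, 94, 95, 95, 96, 96, 95, 96, 94, 94, 94, 98, 108] scene [94, 88, 79, 74, 65, 67, 59, 61, 82, 93, 77, 61, 68, 58, 59, 53]
0.566 side [96, 96, 95, 95, 96, 110, 120, 114, 101, 94, 95, 97, 96, 95, 100, 139] scene [85, 85, 90, 96, 95, 93, 100, 95, 92, 85, 83, 91, 97, 87, 60, 59]
0.562 side [99, 98, 96, 99, 111, 173, 199, 190, 127, 107, 103, 105, 106, 105, 104, 111] scene [100, 98, 90, 106, 89, 122, 173, 180, 125, 90, 84, 85, 105, 93, 81, 83]
0.558 side [93, 94, 93, 95, 115, 161, 207, 184, 113, 103, 103, 105, 106, 105, 101, 93] scene [215, 230, 220, 225, 223, 218, 213, 183, 126, 89, 108, 177, 241, 210, 219, 233]
0.543 side [222, 239, 240, 240, 239, 234, 209, 165, 107, 103, 104, 106, 106, 104, 105, 114] scene [202, 204, 201, 207, 205, 202, 183, 143, 106, 83, 106, 178, 187, 121, 125, 208]
0.539 side [207, 207, 211, 203, 203, 213, 222, 159, 109, 99, 103, 104, 105, 106, 105, 103] scene [182, 175, 178, 202, 212, 195, 200, 163, 108, 85, 86, 158, 193, 201, 225, 222]
0.535 side [217, 217, 218, 218, 219, 220, 211, 150, 117, 103, 104, 104, 105, 105, 104, 102] scene [104, 100, 111, 111, 107, 143, 179, 171, 110, 87, 95, 106, 110, 112, 109, 105]
0.531 side [206, 204, 201, 200, 201, 212, 199, 163, 112, 100, 102, 104, 105, 104, 103, 102] scene [98, 108, 95, 93, 91, 138, 192, 173, 116, 94, 98, 102, 100, 100, 99, 98]
0.527 side [136, 154, 190, 190, 184, 206, 200, 170, 119, 110, 109, 110, 111, 109, 105, 100] scene [215, 214, 199, 225, 209, 214, 208, 181, 159, 190, 222, 216, 220, 208, 236, 227][ WARN:0@3.816] global loadsave.cpp:1063 imwrite_ Unsupported depth image for selected encoder is fallbacked to CV_8U.
```

The flag and the pointer fin show the same +y edge, within 0.5 mm, in both the side and scene views (y about 0.2865 and 0.287). The grip is steady at 68.6 N, so I'm handing in.

```bash
python3 -c "
from rig import env
print(env.finish_job())"
```

```text
the job is handed in; nothing more can be done
None
```

I stacked both plates flush on the base plate and let go of them, then pulled the rod about 81 mm; the flag sits within 0.5 mm of the pointer, still held by the knob, and the job was handed in at about 26 s of the 72 s (no verdict was returned).

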